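# Set-block the glove die press

## Task

The die press has to be set up for the next job. Lift the cutting die off the press's white bed and lay it flat on the plywood board, the same way up; then lay the medium-thick one of the three aluminium setting blocks - the one that just fits the gap - on the bed and push it in lengthways between bed and platen, square and centred, until its end is right up against the steel back stop. Leave the other things on the bench where they are and let go of everything.

Things in the scene. Friction and masses are not known exactly. Their poses are not given: they have to be found in the camera images.
- press: bench die press, C-shaped grey iron frame, fixed; place and yaw vary. Origin on the bench top under the ram's axis; x points inwards from its open front to its column (the way the block is pushed), z up. In this frame (mm): base x -230 to 190, y -95 to 95; column x 85 to 185, y -50 to 50, and arm over the ram up to z 335; handwheel to 367; lever at the column's -y side to z 456.
- bed (a point): point on top of the white nylon bed, 40 mm above the bench, on its centre line (press y = 0) at press x = -150 mm, in the middle of the open part in front of the platen. Axes as the press. From here the bed reaches 75 mm towards the front (-x), 202 mm inwards (+x, to the back stop) and 88 mm to each side.
- platen (a point): middle of the lower front edge of the steel platen, 34 mm above the bed (axes as the press). The fixed platen reaches 130 mm inwards (+x), 70 mm to each side, and is 22 mm thick. The ram, radius 20 mm (flange 31), stands on it 75 mm inwards of this edge; the ram's housing, radius 45 mm, starts 182 mm above the bed. Two 14 mm guide rods stand 110 mm inwards, 52 mm to each side.
- stop (a point): middle of the foot of the steel back stop's front face, on the bed, 127 mm inwards of the platen's front edge (axes as the press). The stop is 120 mm wide and 22 mm high. With the right block home its front end stands 23 mm out of the platen's front edge.
- die_mid (a point): cutting die lying on the press bed in front of the platen: an open outline of dark strip steel, 124 (x) x 64 (y) mm outside, 32 mm high, walls 4 mm thick with cut corners, mass about 0.35 kg. This point is its centre, 16 mm above its underside. A bridge bar 10 mm wide (along x) spans it across the middle, along y, from 14 to 32 mm above its underside; the space on both sides of the bar is open down to the bed (about 50 x 56 mm each).
- board_top (a point): centre of the top face of the plywood board that lies fixed on the bench: 180 (x) x 140 (y) mm, 9 mm thick, top at z 9 mm.
- block_mid_c (a point): aluminium setting block, 150 x 45 x 32 mm, lying flat on the bench at the start; this point is its centre, half-way up (16 mm above its underside). x runs along its 150 mm length, y across its 45 mm width, z up. The medium-thick one, about 0.58 kg.
- block_thin_c (a point): aluminium setting block, 150 x 45 x 24 mm, lying flat on the bench at the start; this point is its centre, half-way up (12 mm above its underside). x runs along its 150 mm length, y across its 45 mm width, z up. The thinnest, far too loose in the gap.
- block_thick_c (a point): aluminium setting block, 150 x 45 x 40 mm, lying flat on the bench at the start; this point is its centre, half-way up (20 mm above its underside). x runs along its 150 mm length, y across its 45 mm width, z up. The thickest, will not go into the gap.
- cone_a: cone of blue thread standing upright, 150 mm high, 74 mm across at the foot; origin at the centre of its underside.
- cone_b: cone of black thread standing upright, 150 mm high, 74 mm across at the foot; origin at the centre of its underside.
- oil: clear oil bottle with black cap, 48 mm across, 120 mm high; origin at the centre of its underside.
- tin_mid (a point): round aluminium pin tin, 66 mm across, 45 mm high; this point is on its axis, half-way up.
- driver: screwdriver lying flat, 170 mm long along its x, black handle at -x, about 30 mm across; origin under its middle.
- wrench: steel spanner lying flat, 150 mm long along its x; origin under its middle.
- die_small_c (a point): another, smaller cutting die of dark strip steel on the bench, 90 x 60 mm, 32 mm high; this point is its centre, half-way up.
Mind the look-alikes: they are no part of the job. What is shaped like the part that bears die_mid but blue or green is not meant.

How it is judged:
On the way, in this order (a step that is already met when the one before it is completed fails the run):
1. the die lies flat on the plywood board (horizontal distance between die_mid and board_top below 0.045 m and height (world z) of die_mid between 0.021 and 0.029 m and angle between die_mid's own z axis and vertical below 0.08 rad), for 0.2 s.
2. the medium block is home against the back stop, square and centred under the platen (x of block_mid_c in the frame of press between -0.027 and -0.019 m and y of block_mid_c in the frame of press between -0.015 and 0.015 m and z of block_mid_c in the frame of press between 0.052 and 0.06 m and angle between the x axis of block_mid_c and the x axis of press, either way round below 0.07 rad and angle between block_mid_c's own z axis and vertical below 0.05 rad), for 0.2 s.
At the end, for the whole second after the job is handed in: The medium (32 mm) block lies flat on the press bed under the platen, its end within 4 mm of the back stop, within 15 mm of the platen's centre line and within 0.07 rad of square; the die lies flat, same way up, on the plywood board, its centre within 45 mm of the board's; both at rest (all of step 1 and all of step 2 and linear speed of each of block_mid, die below 0.01 m/s); the robot touches nothing.
It fails at once if a thread cone or the oil bottle is shifted by more than 30 mm or knocked over (distance of any of cone_a, cone_b, oil from where it was at the start of the episode above 0.03 m or angle between any of cone_a, cone_b, oil's own z axis and vertical above 0.6 rad).
It fails at once if the tin, screwdriver, spanner or small die is shifted by more than 30 mm (distance of any of tin_mid, driver, wrench, die_small_c from where it was at the start of the episode above 0.03 m).
It fails at once if the thin or the thick setting block is shifted by more than 30 mm (distance of any of block_thin_c, block_thick_c from where it was at the start of the episode above 0.03 m).
It also fails if it takes over 72 s, if anything falls off the work surface, if the arm or the gripper's body presses on something with over 40 N, if the wrist force passes 120 N, or if a joint passes its speed limit or range.

## Robot

A 7-joint arm with a two-finger parallel gripper is mounted at the origin on the work surface. World frame = base frame: x ahead of the robot, y to its left, z up, the work surface at z = 0. Lengths are in m, angles in rad, forces in N, time in s.
With the tool pointing down it reaches from about 0.4 to 0.85 m from the base axis. Payload 10.4 kg.
Tool frame: the origin (TCP) lies midway between the tips of the shut fingers; the grasp point (between the pads) lies 19 mm behind it; z points along the fingers, x is the direction in which the jaws open and shut, and the axes are right-handed (so a half turn about z gives the same grasp; the last joint's range is limited). The gripper opens to 85 mm and grips with 20 to 120 N. Pads are 22 mm wide; open, the fingers measure 114 mm over their backs; the gripper's body (76 mm by 85 mm) begins 54 mm behind the grasp point. The pads swing forward as they close: fully open they stand 13 mm farther back than shut.
Start: joints at [1.14, 0.332, -0.065, 1.46, 0.022, 1.35, -0.088], TCP at [0.248, -0.574, 0.231] pointing down, gripper open.
Joint ranges: [-2.6, 2.6], [-0.5, 2.12], [-1.47, 1.34], [0.16, 2.42], [-1.27, 4.41], [0.06, 2.06], [-2.6, 2.6]. Speed limits (rad/s): [2.22, 2.22, 2.79, 2.79, 3.14, 3.14, 3.14].

## Interface

Orientations are given as a unit quaternion [w, x, y, z].
In Python, from bench import manip gives the robot as it stands. The module is installed in compiled form; this text tells all that it offers.
- The arm moves only by the shell command python3 -m handwheel 'ROWS' [FORCE]. ROWS is text: rows parted by semicolons, each of 5 numbers parted by spaces: the opening, from 0 (shut) to 1 (fully open), then the shift along the tool's x, y, z as a fraction of full scale, then the turn about the tool's z as a fraction of full scale. A call has 1 to 8 rows; each row shifts and turns the pose as measured when the row begins, along the tool's axes as they then stand; what a row does not reach is not made up. Full scale, the value 1, is 0.4 m for a shift and 90 degrees for a turn. A row lasts 1/10 s, in which the tool goes at most 50 mm and 8.59 degrees, less where a joint would pass 70% of its speed; a pose out of reach is approached as far as the arm can. A call with a number of a shift or a turn outside -1 to 1 is refused whole. A call with a gripper value outside its range is refused whole. The fingers move at their own pace and stop on an object; FORCE is the grip in N (left out, the last holds). Time passes only in rows, so rows that do not move let the fingers close. It gives the time, the measured TCP pose, the force and the opening at its end, in the units of the state.
- manip.observe(): the state, without advancing time (a new reading comes with each control period).
- manip.capture(name): name is "scene" or "top"; returns a dict with "pixels" (420x560x3 uint8, red, green, blue), "z_map" (420x560 float32, m along the optical axis (not along the pixel's ray), 0 where there is no reading), "mtx" (3x3 intrinsics, pixels), "extrinsics" (4x4, takes a point from world to camera coordinates). Camera axes: x right, y down, z forward; pixel columns grow to the right and rows downward; lengths in m; the calibration is good to about 2 mm. A picture is of the moment at which its call begins.
- manip.hand_in(): hands the job in, once; it reports no verdict.
The state is a dict: "clock": time; "joint_positions": joint angles; "joint_velocities": joint speeds; "joint_efforts": joint torques, N m; "tool_pos": TCP position; "eef_rot": TCP orientation; "wrist_force": force on the tool from outside, world axes, zero at the start; "torque": the same for the moment, N m; "grip_width": finger opening in m.
Only numpy, scipy, OpenCV 4.12 (cv2) and the standard library are available. Lean on these libraries where they do the work, as an engineer would, in place of code of your own. Each camera call takes 0.05 s, during which the arm holds its last target.

## Working session

There is one attempt and no reset: what is moved stays moved. The work goes in short steps, Python scripts to look and compute and a shell command to move; the robot and the scene stay as the last step left them, time stands still between calls to the robot, and variables do not carry over. Pictures are saved under pics/ and viewed, and the job is handed in when it is done.

```bash
mkdir -p pics; ls; cat > h.py <<'E'
import numpy as np,cv2
from bench import manip
def cap(n,save=None):
    c=manip.capture(n)
    if save: cv2.imwrite('pics/'+save,cv2.cvtColor(c['pixels'],cv2.COLOR_RGB2BGR))
    np.savez('last_'+n+'.npz',**c)
    return c
def world(c):
    K=c['mtx'];E=c['extrinsics'];z=c['z_map'].astype(float)
    v,u=np.mgrid[:z.shape[0],:z.shape[1]]
    P=np.stack([(u-K[0,2])/K[0,0]*z,(v-K[1,2])/K[1,1]*z,z],-1)
    R=E[:3,:3];t=E[:3,3]
    W=(P-t)@R
    W[z==0]=np.nan
    return W
def ray(c,u,v,h):
    K=c['mtx'];E=c['extrinsics'];R=E[:3,:3];t=E[:3,3]
    d=R.T@np.array([(u-K[0,2])/K[0,0],(v-K[1,2])/K[1,1],1]);o=-R.T@t
    return o+d*(h-o[2])/d[2]
E
python3 - <<'E'
from h import *
s=manip.observe()
for k,v in s.items(): print(k,np.round(v,3))
for n in('scene','top'):
    c=cap(n,n+'0.png'); E=c['extrinsics'];print(n,-E[:3,:3].T@E[:3,3],np.round(E[:3,:3],2).tolist(),c['mtx'][0,0])
E
```

```text
pics
clock 0.0
joint_positions [ 1.14   0.333 -0.065  1.461  0.022  1.35  -0.089]
joint_velocities [-0.001  0.    -0.003  0.    -0.001 -0.    -0.002]
joint_efforts [-1.0000e-03 -6.2544e+01  4.9000e-02 -3.9160e+01  1.6000e-02  1.0000e-02
 -0.0000e+00]
tool_pos [ 0.248 -0.573  0.231]
eef_rot [-0.     0.836 -0.549 -0.001]
wrist_force [0.051 0.527 0.575]
torque [-0.004  0.003 -0.026]
grip_width 0.086
scene [ 1.29909969 -0.43470452  0.82010126] [[0.43, 0.9, 0.02], [0.59, -0.27, -0.76], [-0.68, 0.34, -0.65]] 396.43772454663446
top [3.25175981e-01 5.67009342e-04 1.26337430e+00] [[0.02, -1.0, 0.02], [-0.99, -0.03, -0.16], [0.16, -0.02, -0.99]] 444.4445863251517
```

View pics/scene0.png

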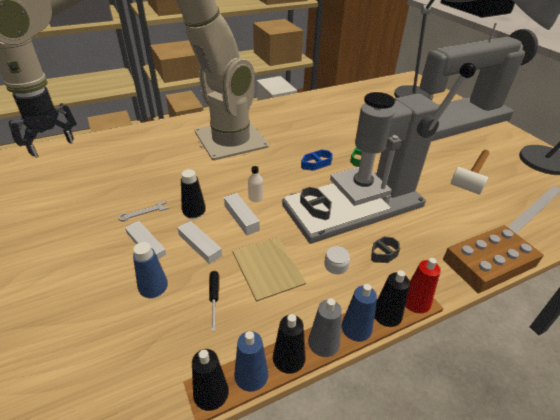

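View pics/top0.png

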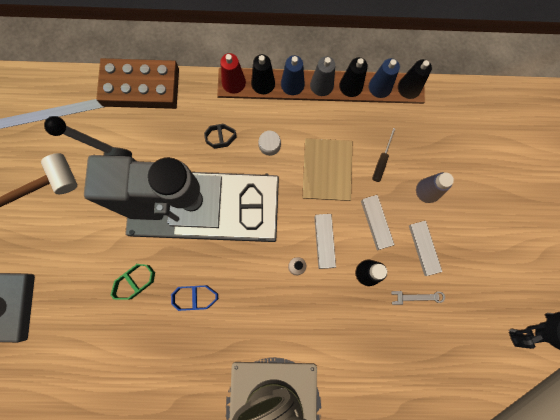

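The top view shows the die on the white bed at (251,207), the board at (328,169) and three blocks at (325,241), (377,222) and (425,247). The blue (194,298) and green (133,282) dies and the small dark one (220,136) are look-alikes. Next I measure the block heights and poses.

```bash
cat > m.py <<'E'
from h import *
c=dict(np.load('last_top.npz'));W=world(c);px=c['pixels'].astype(int)
Z=W[...,2];hsv=cv2.cvtColor(c['pixels'],cv2.COLOR_RGB2HSV)
def fit(mask,h,name):
    cs,_=cv2.findContours(mask.astype(np.uint8),cv2.RETR_EXTERNAL,cv2.CHAIN_APPROX_NONE)
    k=max(cs,key=cv2.contourArea)[:,0]
    P=np.array([ray(c,u,v,h)[:2] for u,v in k],np.float32)
    r=cv2.minAreaRect(P*1000)
    b=cv2.boxPoints(r);e1=b[1]-b[0];e2=b[2]-b[1];e=e1 if np.linalg.norm(e1)>np.linalg.norm(e2) else e2
    print(name,'h',h,'c',np.round(r[0],1),'size',np.round(r[1],1),'long-axis deg',round(np.degrees(np.arctan2(e[1],e[0]))%180,2))
def roi(u0,u1,v0,v1):
    m=np.zeros(Z.shape,bool);m[v0:v1,u0:u1]=1;return m
for n,b in dict(b1=(308,342,207,275),b2=(355,400,190,255),b3=(405,446,215,280)).items():
    R=roi(*b); m=R&(Z>.016)&(Z<.06)
    h=np.median(Z[m]);t=m&(abs(Z-h)<.005);fit(t,h,n);print(np.round(h,4),m.sum())
R=roi(295,360,130,205);m=R&(abs(Z-.009)<.004)&(hsv[...,0]>5);print(m.sum());fit(m,.009,'board')
R=roi(170,282,165,245);m=R&(abs(Z-.04)<.005)&(px.min(-1)>180);fit(m,.04,'bed white')
m=R&(abs(Z-.096)<.005);print('platen',m.sum());fit(m,.096,'platen')
m=roi(120,290,165,245)&(Z>.005)&(Z<.03);print(np.nanmedian(Z[m]))
R=roi(230,270,178,236);m=R&(px.max(-1)<90);print(m.sum(),np.nanmedian(Z[m]));fit(m,.072,'die')
u,v=235,200;print(W[207,235],W[205,258],W[170,325])
E
python3 m.py; python3 - <<'E'
import cv2
a=cv2.imread('pics/top0.png');b=cv2.resize(a[110:280,110:450],None,fx=2.3,fy=2.3,interpolation=2);cv2.imwrite('pics/crop0.png',b)
E
```

```text
b1 h 0.03909767580556031 c [ 448.5 -131.9] size [149.9  45.6] long-axis deg 5.52
0.0391 916
b2 h 0.031124639943882433 c [ 506.3 -280.5] size [149.6  45.9] long-axis deg 18.08
0.0311 899
b3 h 0.023050653203536088 c [ 436.7 -416.4] size [149.3  47.5] long-axis deg 16.48
0.0231 886
2501
board h 0.009 c [ 660.6 -139.8] size [139.5 182. ] long-axis deg 179.39
bed white h 0.04 c [541.1 145.7] size [273.2 173.5] long-axis deg 89.19
platen 1439
platen h 0.096 c [542.  221.8] size [129.8 140.2] long-axis deg 178.95
0.027690614979594904
243 0.06971754295242283
die h 0.072 c [532.8  73.9] size [124.3  60. ] long-axis deg 1.78
[0.53532274 0.12030242 0.0395743 ] [0.53707776 0.05498245 0.07109898] [ 0.65685474 -0.13358136  0.00820934]
```

View pics/crop0.png

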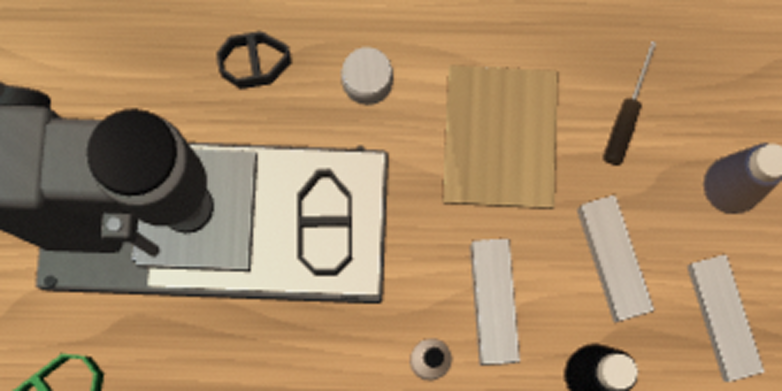

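Block choice by top height: b1 (325,241) is 39 mm and so the thick one. b2 (377,222) is 31 mm, the medium one I want. b3 (425,247) is 23 mm, the thin one. The die to move is the dark one on the bed at (251,207), and the crop confirms it. The look-alikes stay at (194,298) blue, (133,282) green and (220,136) small dark.

I turn the tool first.

```bash
cat > d.py <<'E'
import sys
from h import *
from scipy.spatial.transform import Rotation as Ro
s=manip.observe();p=np.array(s['tool_pos'])
q=np.array(s['eef_rot']);R=Ro.from_quat(q[[1,2,3,0]]).as_matrix()
yaw=np.degrees(np.arctan2(R[1,0],R[0,0]))
print('t',round(float(s['clock']),2),'tcp',np.round(p*1000,1),'yaw',round(yaw,2),'tilt',np.round(np.degrees(np.arccos(-R[2,2])),2),'F',np.round(s['wrist_force'],1),'w',round(float(s['grip_width'])*1000,1),'q7',round(float(s['joint_positions'][6]),2))
if len(sys.argv)>4:
    t=np.array([float(a) for a in sys.argv[1:4]])/1000; d=R.T@(t-p)
    dy=(float(sys.argv[4])-yaw+90)%180-90
    print('shift units',np.round(d/.4,4),'turn units',round(-dy/90,4))
E
python3 -m handwheel '1 0 0 -0.05 -0.095;1 0 0 0 -0.095;1 0 0 0 -0.095;1 0 0 0 -0.095;1 0 0 0 -0.095;1 0 0 0 -0.095;1 0 0 0 -0.095;1 0 0 0 -0.095' 40; python3 d.py 532.8 73.9 200 1.8
```

```text
clock: 0.9
tool_pos: [0.247, -0.5717, 0.2473]
eef_rot: [-0.004, 1.0, 0.021, -0.002]
wrist_force: [0.2, 0.2, 0.2]
grip_width: 0.0853
t 0.9 tcp [ 247.  -571.7  247.3] yaw 2.42 tilt 0.51 F [0.2 0.2 0.2] w 85.3 q7 1.08
shift units [ 0.7825 -1.5815  0.1281] turn units 0.0069
```

```bash
cat > die.py <<'E'
from h import *
import sys
for n,b,h in(('top',(228,272,176,238),.072),):
    c=dict(np.load('last_top.npz'));px=c['pixels'].astype(int)
    m=np.zeros(px.shape[:2],bool);m[b[2]:b[3],b[0]:b[1]]=1
    m&=px.max(-1)<100
    cs,hi=cv2.findContours(m.astype(np.uint8),cv2.RETR_CCOMP,cv2.CHAIN_APPROX_NONE)
    for k,hh in zip(cs,hi[0]):
        if cv2.contourArea(k)<60: continue
        P=np.array([ray(c,u,v,h)[:2]*1000 for u,v in k[:,0]],np.float32);print(hh[3]>=0,np.round(cv2.minAreaRect(P),1) if 0 else cv2.minAreaRect(P))
E
python3 die.py
```

```text
False ((532.7639770507812, 73.94182586669922), (124.25588989257812, 59.983253479003906), 1.7815430164337158)
True ((503.512451171875, 72.86884307861328), (54.877227783203125, 59.65708541870117), 1.78152596950531)
True ((562.9033813476562, 74.86971282958984), (52.80486297607422, 59.93571472167969), 2.231656074523926)
```

```bash
python3 -m handwheel '1 0.05 -0.1 0 0;1 0.05 -0.1 0 0;1 0.05 -0.1 0 0;1 0.05 -0.1 0 0;1 0.05 -0.1 0 0;1 0.05 -0.1 0 0;0.6 0.05 -0.1 0 0;0.6 0.05 -0.1 0 0'; python3 d.py 533 73.9 200 1.8
```

```text
clock: 1.7
tool_pos: [0.3911, -0.2373, 0.2447]
eef_rot: [-0.006, 1.0, 0.019, -0.005]
wrist_force: [-0.0, 0.7, -0.4]
grip_width: 0.059
t 1.7 tcp [ 391.1 -237.3  244.7] yaw 2.19 tilt 0.83 F [-0.   0.7 -0.4] w 59.0 q7 0.5
shift units [ 0.3853 -0.7625  0.1169] turn units 0.0043
```

```bash
python3 -m handwheel '0.6 0.055 -0.1 0 0;0.6 0.055 -0.1 0 0;0.6 0.055 -0.1 0 0;0.6 0.055 -0.1 0 0;0.6 0.055 -0.1 0 0;0.6 0.05 -0.1 0 0;0.6 0.05 -0.1 0 0;0.6 0 0 0 0'; python3 d.py 533 73.9 200 1.8
```

```text
clock: 2.5
tool_pos: [0.533, 0.067, 0.2456]
eef_rot: [-0.006, 1.0, 0.022, -0.005]
wrist_force: [-0.6, 0.4, -1.4]
grip_width: 0.0513
t 2.5 tcp [533.   67.  245.6] yaw 2.49 tilt 0.88 F [-0.6  0.4 -1.4] w 51.3 q7 -0.28
shift units [ 0.0019 -0.0159  0.1141] turn units 0.0076
```

```bash
python3 -m handwheel '0.6 0.002 -0.016 0.05 0.008;0.6 0 0 0.1 0;0.6 0 0 0.1 0;0.6 0 0 0.08 0;0.6 0 0 0 0'; python3 d.py 533 73.9 47 1.8; python3 - <<'E'
from h import *
cap('scene','s1.png');c=cap('top','t1.png')
a=cv2.imread('pics/s1.png')[130:260,260:440];b=cv2.imread('pics/t1.png')[150:260,170:300]
cv2.imwrite('pics/c1.png',np.hstack([cv2.resize(a,(400,289)),cv2.resize(b,(342,289))]))
E
```

```text
clock: 3.0
tool_pos: [0.5321, 0.0769, 0.109]
eef_rot: [-0.006, 1.0, 0.017, -0.005]
wrist_force: [-0.3, 0.1, 0.1]
grip_width: 0.0513
t 3.0 tcp [532.1  76.9 109. ] yaw 1.95 tilt 0.92 F [-0.3  0.1  0.1] w 51.3 q7 -0.39
shift units [0.0036 0.0097 0.1549] turn units 0.0016
```

View pics/c1.png

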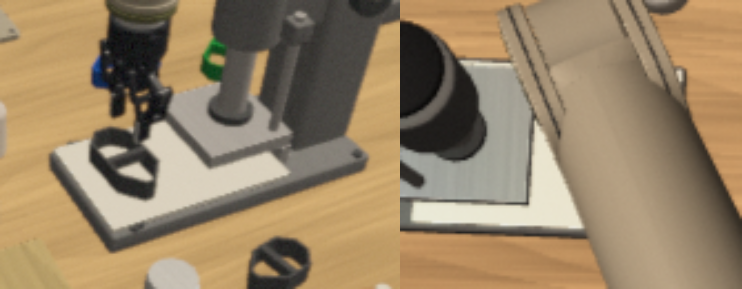

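The gripper is over the die in the scene crop, with fingertips near (140,125) and the bar at (125,158). The arm hides the die in the top view. I descend.

```bash
python3 -m handwheel '0.6 0.004 0.01 0.05 0;0.6 0 0 0.05 0;0.6 0 0 0.04 0;0.6 0 0 0 0'; python3 d.py 533 73.9 47 1.8
```

```text
clock: 3.5
tool_pos: [0.5422, 0.0742, 0.0643]
eef_rot: [-0.006, 1.0, 0.016, 0.004]
wrist_force: [-0.5, -0.8, 0.6]
grip_width: 0.0514
t 3.5 tcp [542.2  74.2  64.3] yaw 1.82 tilt 0.89 F [-0.5 -0.8  0.6] w 51.4 q7 -0.43
shift units [-0.0234  0.0007  0.0429] turn units 0.0003
```

```bash
python3 -m handwheel '0.6 -0.023 0 0.0 0;0.6 0 0 0 0'; python3 d.py 533 73.9 47 1.8
```

```text
clock: 3.7
tool_pos: [0.5335, 0.0743, 0.0664]
eef_rot: [-0.007, 1.0, 0.016, 0.005]
wrist_force: [0.3, 0.7, -0.1]
grip_width: 0.0512
t 3.7 tcp [533.5  74.3  66.4] yaw 1.82 tilt 0.98 F [ 0.3  0.7 -0.1] w 51.2 q7 -0.42
shift units [-0.0019  0.0017  0.0485] turn units 0.0003
```

```bash
python3 -m handwheel '0.6 -0.003 0 0.025 0;0.6 0 0 0.025 0;0.6 0 0 0 0'; python3 d.py 533 73.9 48 1.8
```

```text
clock: 4.0
tool_pos: [0.5334, 0.0744, 0.0468]
eef_rot: [-0.006, 1.0, 0.016, 0.007]
wrist_force: [-0.1, -0.4, -0.4]
grip_width: 0.0511
t 4.0 tcp [533.4  74.4  46.8] yaw 1.8 tilt 1.08 F [-0.1 -0.4 -0.4] w 51.1 q7 -0.44
shift units [-0.001   0.0011 -0.0031] turn units 0.0
```

```bash
python3 -m handwheel '0.1 0 0 0 0;0 0 0 0 0;0 0 0 0 0;0 0 0 0 0;0 0 0 0 0' 80; python3 d.py; python3 -m handwheel '0 0 0 0 0;0 0 0 -0.03 0;0 0 0 -0.06 0;0 0 0 -0.06 0;0 0 0 -0.06 0;0 0 0 0 0'; python3 d.py 661 -140 150 1.8;python3 - <<'E'
from h import *
cap('scene','s2.png')
a=cv2.imread('pics/s2.png')[130:280,230:430]
cv2.imwrite('pics/c2.png',cv2.resize(a,(600,450)))
E
```

```text
clock: 4.5
tool_pos: [0.5336, 0.0745, 0.047]
eef_rot: [-0.006, 1.0, 0.016, 0.007]
wrist_force: [0.0, 0.4, -1.0]
grip_width: 0.0085
t 4.5 tcp [533.6  74.5  47. ] yaw 1.81 tilt 1.07 F [ 0.   0.4 -1. ] w 8.5 q7 -0.44
clock: 5.1
tool_pos: [0.5309, 0.0738, 0.1349]
eef_rot: [-0.007, 1.0, 0.016, 0.005]
wrist_force: [-0.1, -0.5, -3.0]
grip_width: 0.0085
t 5.1 tcp [530.9  73.8 134.9] yaw 1.88 tilt 0.97 F [-0.1 -0.5 -3. ] w 8.5 q7 -0.36
shift units [ 0.3079  0.5443 -0.0416] turn units 0.0009
```

View pics/c2.png

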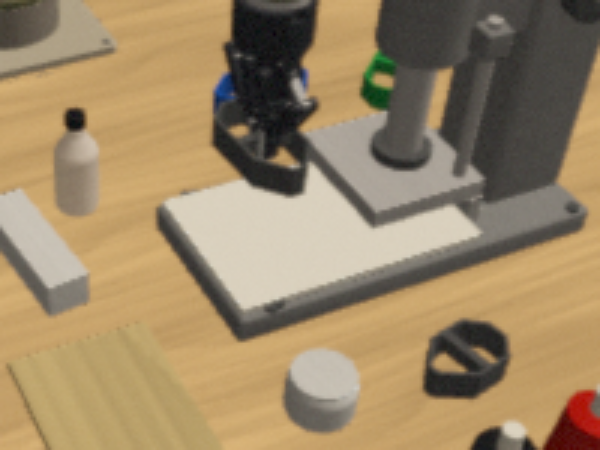

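The die is held level at crop (260,160), and the wrist reads -3 N, which fits its weight. I carry it to the board.

```bash
python3 -m handwheel '0 0.045 0.08 0 0;0 0.045 0.08 0 0;0 0.045 0.08 0 0;0 0.045 0.08 0 0;0 0.045 0.08 0 0;0 0.045 0.08 0 0;0 0.04 0.06 0 0;0 0 0 0 0'; python3 d.py 661 -140 80 1.8
```

```text
clock: 5.95
tool_pos: [0.6604, -0.1458, 0.1192]
eef_rot: [-0.006, 1.0, 0.019, -0.003]
wrist_force: [-1.0, -0.2, -3.8]
grip_width: 0.0083
t 5.95 tcp [ 660.4 -145.8  119.2] yaw 2.12 tilt 0.76 F [-1.  -0.2 -3.8] w 8.3 q7 -0.04
shift units [ 0.0026 -0.0133  0.0983] turn units 0.0036
```

```bash
python3 -m handwheel '0 0.002 -0.014 0.08 0;0 0 0 0.08 0;0 0 0 0.04 0;0 0 0 0 0'; python3 d.py 661 -140 17 1.8
```

```text
clock: 6.35
tool_pos: [0.6581, -0.139, 0.0316]
eef_rot: [-0.007, 1.0, 0.018, -0.006]
wrist_force: [-0.6, 0.2, -3.5]
grip_width: 0.0085
t 6.35 tcp [ 658.1 -139.    31.6] yaw 2.06 tilt 1.04 F [-0.6  0.2 -3.5] w 8.5 q7 -0.08
shift units [0.0075 0.0033 0.0363] turn units 0.0029
```

```bash
python3 -m handwheel '0 0.004 0.003 0.02 0;0 0 0 0.012 0;0 0 0 0.003 0;0 0 0 0 0'; python3 d.py 661 -140 17 1.8
```

```text
clock: 6.75
tool_pos: [0.6611, -0.1397, 0.0192]
eef_rot: [-0.007, 1.0, 0.018, -0.004]
wrist_force: [-0.1, 0.6, -3.4]
grip_width: 0.0087
t 6.75 tcp [ 661.1 -139.7   19.2] yaw 2.09 tilt 0.93 F [-0.1  0.6 -3.4] w 8.7 q7 -0.08
shift units [-0.0002  0.0009  0.0054] turn units 0.0032
```

```bash
python3 -m handwheel '0 0 0 0.006 0;0 0 0 0.003 0;0 0 0 0 0'; python3 d.py 661 -140 17 1.8
```

```text
clock: 7.05
tool_pos: [0.6621, -0.1398, 0.0172]
eef_rot: [-0.007, 1.0, 0.018, -0.003]
wrist_force: [0.1, -0.6, -3.7]
grip_width: 0.0082
t 7.05 tcp [ 662.1 -139.8   17.2] yaw 2.08 tilt 0.82 F [ 0.1 -0.6 -3.7] w 8.2 q7 -0.08
shift units [-0.0028  0.0004  0.0004] turn units 0.0031
```

```bash
python3 -m handwheel '0 0 0 0.004 0;0 0 0 0.004 0;0 0 0 0 0'; python3 d.py 661 -140 17 1.8
```

```text
clock: 7.35
tool_pos: [0.6625, -0.1399, 0.0165]
eef_rot: [-0.006, 1.0, 0.018, -0.002]
wrist_force: [0.4, -0.1, -2.7]
grip_width: 0.0085
t 7.35 tcp [ 662.5 -139.9   16.5] yaw 2.06 tilt 0.75 F [ 0.4 -0.1 -2.7] w 8.5 q7 -0.09
shift units [-0.0037  0.0002 -0.0012] turn units 0.0029
```

```bash
python3 -m handwheel '0.2 0 0 0.002 0;0.4 0 0 0 0;0.5 0 0 0 0;0.5 0 0 0 0;0.5 0 0 -0.05 0;0.5 0 0 -0.08 0;0.5 0 0 -0.1 0;0.5 0 0 -0.1 0'; python3 -m handwheel '1 0 0 -0.1 0;1 0 0 -0.06 0;1 0 0 0 0'; python3 d.py 506.3 -280.5 200 -71.9;python3 - <<'E'
from h import *
cap('scene','s3.png');cap('top','t3.png')
E
```

```text
clock: 8.15
tool_pos: [0.6603, -0.1411, 0.1452]
eef_rot: [-0.007, 1.0, 0.018, -0.007]
wrist_force: [0.9, -0.1, -0.3]
grip_width: 0.0428
clock: 8.45
tool_pos: [0.6634, -0.1419, 0.2185]
eef_rot: [-0.007, 1.0, 0.018, -0.003]
wrist_force: [-0.3, 0.3, 0.7]
grip_width: 0.0837
t 8.45 tcp [ 663.4 -141.9  218.5] yaw 2.1 tilt 0.82 F [-0.3  0.3  0.7] w 83.7 q7 -0.01
shift units [-0.4049  0.3325  0.0437] turn units 0.8222
```

View pics/s3.png

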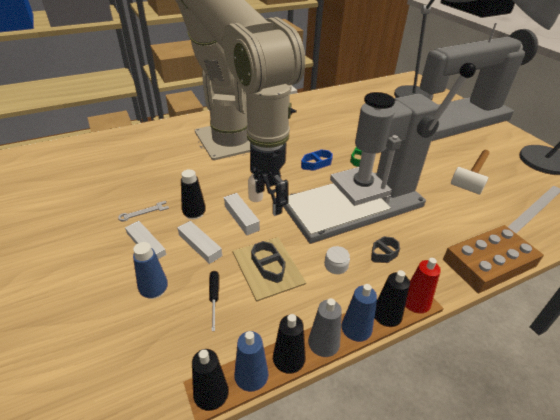

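View pics/t3.png

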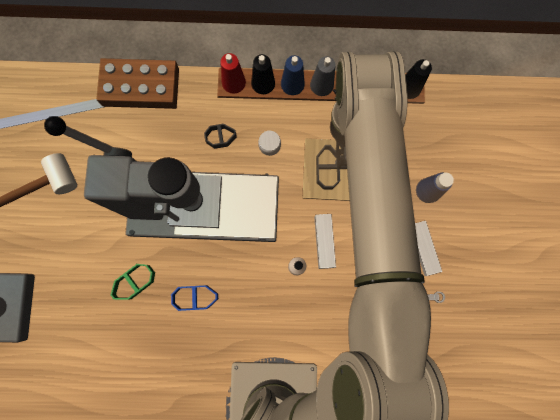

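The die lies flat on the board, at (268,262) in the scene view and (327,167) in the top view. Before grasping the block I check how close the neighbours stand.

```bash
python3 - <<'E'
from h import *
import subprocess
# original top picture
a=cv2.imread('pics/top0.png');c=dict(np.load('last_top.npz'))
for n,(u,v) in dict(black=(377,271),blue=(444,181),oil=(297,266)).items():
    print(n,[np.round(ray(c,u,v,h)[:2]*1000) for h in(.12,.145)])
cs=dict(np.load('last_scene.npz'))
for n,(u,v) in dict(black=(189,177),blue=(143,250)).items(): print(n,np.round(ray(cs,u,v,.15)[:2]*1000))
for n,(u,v) in dict(black=(192,214),blue=(152,293)).items(): print(n,'near foot',np.round(ray(cs,u,v,.0)[:2]*1000))
E
python3 d.py 483 -288 180 -71.9
```

```text
black [array([ 365., -257.]), array([ 364., -252.])]
blue [array([ 606., -438.]), array([ 600., -429.])]
oil [array([373., -52.]), array([372., -51.])]
black [ 382. -257.]
blue [ 612. -430.]
black near foot [ 367. -263.]
blue near foot [ 615. -438.]
t 8.55 tcp [ 662.1 -141.9  214.7] yaw 2.12 tilt 0.98 F [ 0.6  0.1 -0.4] w 85.4 q7 -0.01
shift units [-0.4602  0.3498  0.0861] turn units 0.8224
```

```bash
python3 -m handwheel '1 0 0 0 0.095;1 0 0 0 0.095;1 0 0 0 0.095;1 0 0 0 0.095;1 0 0 0 0.095;1 0 0 0 0.095;1 0 0 0 0.095;1 0 0 0 0.095'; python3 d.py 477.8 -289.8 180 -71.9
```

```text
clock: 9.35
tool_pos: [0.6558, -0.1421, 0.1972]
eef_rot: [0.001, 0.834, -0.551, -0.018]
wrist_force: [0.3, -0.4, 0.2]
grip_width: 0.0856
t 9.35 tcp [ 655.8 -142.1  197.2] yaw -66.95 tilt 2.11 F [ 0.3 -0.4  0.2] w 85.6 q7 -1.15
shift units [0.1667 0.5529 0.0506] turn units 0.055
```

```bash
python3 -m handwheel '1 0.025 0.085 0 0.02;1 0.025 0.085 0 0.02;1 0.025 0.085 0 0.02;1 0.025 0.085 0 0;1 0.025 0.085 0 0;1 0.025 0.085 0 0;1 0 0 0 0;1 0 0 0 0'; python3 d.py 477.8 -289.8 100 -71.9
```

```text
clock: 10.15
tool_pos: [0.4685, -0.2674, 0.1841]
eef_rot: [0.005, 0.804, -0.594, -0.031]
wrist_force: [0.0, 0.4, 0.4]
grip_width: 0.0852
t 10.15 tcp [ 468.5 -267.4  184.1] yaw -73.04 tilt 3.54 F [0.  0.4 0.4] w 85.2 q7 -0.91
shift units [ 0.0694 -0.015   0.207 ] turn units -0.0126
```

```bash
cat >> d.py <<'E'
print('lean of tool z (world x,y) mrad',np.round(R[:2,2]*1000,1))
E
python3 -m handwheel '1 0 0 0 0;1 0 0 0 0;1 0 0 0 0' >/dev/null; python3 d.py; python3 -m handwheel '1 0.035 -0.007 0 -0.006;1 0.035 -0.007 0 -0.006;1 0 0 0 0'>/dev/null;python3 d.py 477.8 -289.8 100 -71.9
```

```text
t 10.45 tcp [ 469.2 -265.5  182. ] yaw -72.9 tilt 3.71 F [ 0.   0.7 -0.4] w 85.3 q7 -0.92
lean of tool z (world x,y) mrad [-56.9  30.9]
t 10.75 tcp [ 485.2 -288.7  180. ] yaw -71.51 tilt 3.73 F [-0.6 -0.9 -0.1] w 85.8 q7 -0.88
shift units [0.0063 0.0096 0.2005] turn units 0.0043
lean of tool z (world x,y) mrad [-56.9  31.7]
```

The tool has picked up a 3.7° inward lean from the fast moves. I try a quick outward move followed by a slow return to undo it.

```bash
python3 -m handwheel '1 0.09 -0.079 0 0;1 0.09 -0.079 0 0;1 0.09 -0.079 0 0;1 0 0 -0.02 0;1 0 0 0 0'>/dev/null;python3 d.py 477.8 -289.8 180 -71.9
```

```text
t 11.25 tcp [ 612.4 -356.6  171.4] yaw -71.32 tilt 4.4 F [ 0.1 -0.1  0.6] w 85.5 q7 -0.89
shift units [-0.2668  0.2653  0.0073] turn units 0.0064
lean of tool z (world x,y) mrad [-66.4  38.5]
```

```bash
python3 -m handwheel '1 -0.03 0.03 -0.03 0;1 -0.03 0.03 -0.03 0;1 -0.03 0.03 -0.03 0;1 -0.03 0.03 -0.03 0;1 -0.03 0.03 0 0;1 -0.03 0.03 0 0;1 0 0 0 0'>/dev/null;python3 d.py 477.8 -289.8 180 -71.9;  python3 -m handwheel '1 -0.03 0.03 0 0;1 -0.03 0.03 0 0;1 0 0 0 0'>/dev/null;python3 d.py 477.8 -289.8 180 -71.9
```

```text
t 11.95 tcp [ 517.2 -304.2  232.9] yaw -71.05 tilt 4.18 F [ 0.2 -0.6 -0.6] w 85.6 q7 -0.88
shift units [-0.0589  0.0746  0.1393] turn units 0.0095
lean of tool z (world x,y) mrad [-64.1  34.7]
t 12.25 tcp [ 485.3 -287.5  237.1] yaw -70.99 tilt 3.98 F [ 0.3 -0.9  0.5] w 85.6 q7 -0.86
shift units [0.0065 0.0129 0.1433] turn units 0.0101
lean of tool z (world x,y) mrad [-61.7  31.6]
```

```bash
python3 -m handwheel '1 0.006 0.013 0.06 0.005;1 0 0 0.06 0.005;1 0 0 0.06 0;1 0 0 0.06 0;1 0 0 0 0'>/dev/null;python3 d.py 477.8 -289.8 110 -71.9; python3 -m handwheel '1 0 0 0.05 0;1 0 0 0 0'>/dev/null;python3 d.py 477.8 -289.8 70 -71.9
```

```text
t 12.75 tcp [ 478.2 -288.8  140.4] yaw -71.85 tilt 3.58 F [-0.5  0.1 -0.7] w 85.2 q7 -0.89
shift units [ 0.0054 -0.0018  0.0759] turn units 0.0006
lean of tool z (world x,y) mrad [-56.3  27.1]
t 12.95 tcp [ 478.5 -288.5  121.6] yaw -71.82 tilt 3.5 F [-0.5 -0.7  0.2] w 85.2 q7 -0.9
shift units [ 0.0081 -0.0031  0.1288] turn units 0.0009
lean of tool z (world x,y) mrad [-55.   26.4]
```

The lean is tolerable, because the block settles flat once released and is then pushed. I descend onto the medium block.

```bash
python3 -m handwheel '1 0.008 -0.003 0.05 0;1 0 0 0.06 0;1 0 0 0.04 0;1 0 0 0 0'>/dev/null;python3 d.py 477.8 -289.8 5 -71.9; python3 - <<'E'
from h import *
cap('scene','s4.png')
a=cv2.imread('pics/s4.png')[150:300,100:300]
cv2.imwrite('pics/c4.png',cv2.resize(a,(600,450)))
E
```

```text
t 13.35 tcp [ 482.5 -291.7   67. ] yaw -71.79 tilt 2.96 F [ 0.6 -0.3  0.1] w 85.4 q7 -0.92
shift units [-0.0027  0.0037  0.1554] turn units 0.0012
lean of tool z (world x,y) mrad [-46.9  21.5]
```

View pics/c4.png

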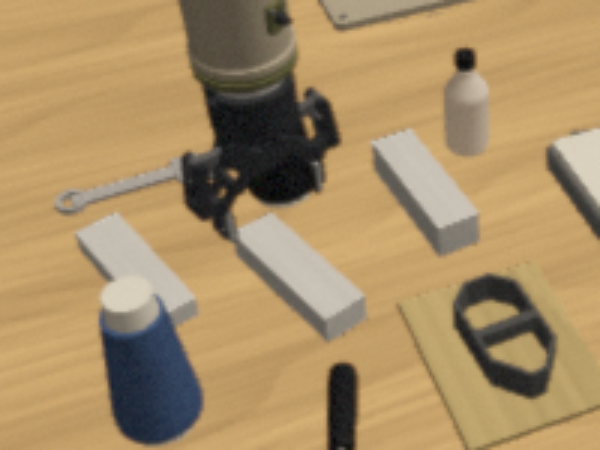

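The gripper straddles the near end of the medium block in the crop (block from (255,230) to (345,320)), with the other blocks and the cone clear. I go down.

```bash
python3 -m handwheel '1 -0.004 0.003 0.05 0;1 0 0 0.05 0;1 0 0 0.03 0;1 0 0 0 0'>/dev/null;python3 d.py 477.8 -289.8 5 -71.9
```

```text
t 13.8 tcp [ 483.5 -292.    21.6] yaw -71.79 tilt 2.34 F [0.4 0.3 0.4] w 85.1 q7 -0.94
shift units [-0.0087  0.0106  0.042 ] turn units 0.0012
lean of tool z (world x,y) mrad [-37.6  15.8]
```

```bash
python3 -m handwheel '1 -0.009 0.01 0.02 0;1 0 0 0.02 0;1 0 0 0.01 0;1 0 0 0 0'>/dev/null;python3 d.py 477.8 -289.8 5 -71.9
```

```text
t 14.2 tcp [ 479.1 -290.3    3.2] yaw -71.8 tilt 2.13 F [-0.8 -0.4  1.1] w 85.6 q7 -0.95
shift units [-0.0023  0.0028 -0.0043] turn units 0.0011
lean of tool z (world x,y) mrad [-34.5  13.7]
```

```bash
python3 -m handwheel '0.6 0 0 0 0;0.4 0 0 0 0;0 0 0 0 0;0 0 0 0 0;0 0 0 0 0' 40; python3 d.py;
```

```text
clock: 14.7
tool_pos: [0.4796, -0.2907, 0.0041]
eef_rot: [0.005, 0.81, -0.586, -0.017]
wrist_force: [0.4, -0.2, -3.2]
grip_width: 0.0442
t 14.7 tcp [ 479.6 -290.7    4.1] yaw -71.8 tilt 2.06 F [ 0.4 -0.2 -3.2] w 44.2 q7 -0.95
lean of tool z (world x,y) mrad [-33.6  13. ]
```

```bash
python3 -m handwheel '0 0 0 0 0;0 0 0 -0.03 0;0 0 0 -0.05 0;0 0 0 -0.06 0;0 0 0 -0.06 0;0 0 0 -0.06 0;0 0 0 -0.06 0;0 0 0 0 0' 100; python3 d.py 539 52 120 -0.9;python3 - <<'E'
from h import *
cap('scene','s5.png')
a=cv2.imread('pics/s5.png')[120:270,100:300]
cv2.imwrite('pics/c5.png',cv2.resize(a,(600,450)))
E
```

```text
clock: 15.5
tool_pos: [0.4808, -0.2905, 0.1363]
eef_rot: [0.005, 0.81, -0.586, -0.022]
wrist_force: [0.8, -0.8, -4.8]
grip_width: 0.0435
t 15.5 tcp [ 480.8 -290.5  136.3] yaw -71.75 tilt 2.58 F [ 0.8 -0.8 -4.8] w 43.5 q7 -0.89
shift units [-0.766  -0.4081  0.05  ] turn units -0.7872
lean of tool z (world x,y) mrad [-41.3  18. ]
```

View pics/c5.png

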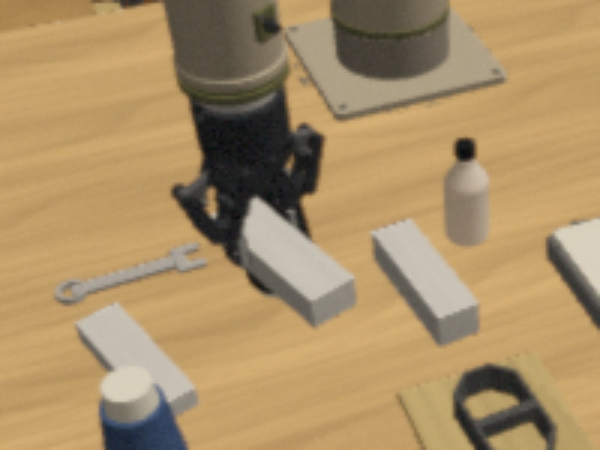

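```bash
python3 -m handwheel '0 0 0 -0.005 -0.08;0 0 0 0 -0.08;0 0 0 0 -0.08;0 0 0 0 -0.08;0 0 0 0 -0.08;0 0 0 0 -0.08;0 0 0 0 -0.08;0 0 0 0 -0.08'>/dev/null; python3 d.py;python3 -m handwheel '0 0 0 -0.005 -0.08;0 0 0 0 -0.06;0 0 0 0 0'>/dev/null; python3 d.py 539 52 120 -0.9
```

```text
t 16.35 tcp [ 471.7 -285.9  121.1] yaw -11.86 tilt 3.95 F [-0.   0.3 -6.5] w 43.7 q7 0.11
lean of tool z (world x,y) mrad [-61.9  30.4]
t 16.65 tcp [ 468.7 -284.4  117.2] yaw 1.52 tilt 4.43 F [ 0.1  0.5 -5.8] w 43.2 q7 0.33
shift units [ 0.1971 -0.8363  0.0108] turn units 0.0268
lean of tool z (world x,y) mrad [-68.7  35.4]
```

```bash
python3 -m handwheel '0 0.018 -0.075 -0.01 0.013;0 0.018 -0.075 -0.01 0.013;0 0.018 -0.075 -0.01 0;0 0.018 -0.075 -0.01 0;0 0.018 -0.075 -0.01 0;0 0.018 -0.075 -0.01 0;0 0.018 -0.075 -0.01 0;0 0.018 -0.075 -0.01 0'>/dev/null; python3 d.py 539 52 120 -0.9
```

```text
t 17.45 tcp [529.  -43.8 143.7] yaw -3.06 tilt 5.23 F [ 1.1 -0.6 -5.1] w 43.8 q7 -0.19
shift units [ 0.0171 -0.2384  0.0664] turn units -0.024
lean of tool z (world x,y) mrad [-82.2  39.2]
```

```bash
python3 -m handwheel '0 0.006 -0.05 0 -0.012;0 0.006 -0.05 0 -0.012;0 0.005 -0.05 0 0;0 0 -0.05 0 0;0 0 -0.03 0 0;0 0 0 0 0'>/dev/null; python3 d.py 539 52 60 -0.9
python3 - <<'E'
from h import *
cap('scene','s6.png')
a=cv2.imread('pics/s6.png')[110:260,230:430]
cv2.imwrite('pics/c6.png',cv2.resize(a,(600,450)))
E
```

```text
t 18.05 tcp [536.3  57.  141.2] yaw -1.39 tilt 5.65 F [-0.2  0.8 -6. ] w 43.6 q7 -0.36
shift units [0.0255 0.0203 0.201 ] turn units -0.0054
lean of tool z (world x,y) mrad [-89.4  41.2]
```

View pics/c6.png

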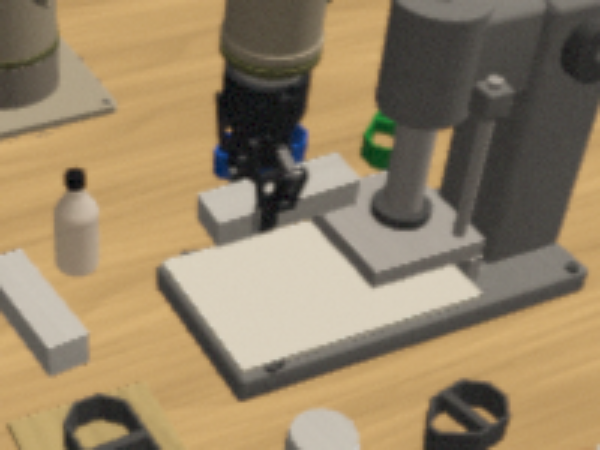

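```bash
python3 -m handwheel '0 0.009 0.02 0.03 -0.005;0 0.009 0.01 0.05 0;0 0.003 0 0.05 0;0 0 0 0.03 0;0 0 0 0 0'>/dev/null; python3 d.py 539 45 55 -0.9
```

```text
t 18.6 tcp [538.8  36.   69.9] yaw -1.56 tilt 5.64 F [-0.2 -0.4 -5.5] w 43.5 q7 -0.36
shift units [ 0.0033 -0.0212  0.0378] turn units -0.0073
lean of tool z (world x,y) mrad [-91.   36.9]
```

```bash
python3 -m handwheel '0 -0.002 -0.02 0.02 -0.007;0 0 0 0.015 0;0 0 0 0.01 0;0 0 0 0 0'>/dev/null; python3 d.py 537 45 50 -0.9
```

```text
t 19.0 tcp [537.3  44.5  52. ] yaw -0.94 tilt 5.54 F [ 0.1 -0.1 -6. ] w 43.7 q7 -0.38
shift units [-0.0004 -0.0012  0.005 ] turn units -0.0005
lean of tool z (world x,y) mrad [-89.3  36.8]
```

```bash
python3 -m handwheel '0 0 0 0.008 0;0 0 0 0.008 0;0 0 0 0 0'>/dev/null; python3 d.py 537 45 50 -0.9
python3 - <<'E'
from h import *
cap('scene','s7.png')
a=cv2.imread('pics/s7.png')[130:260,260:430]
cv2.imwrite('pics/c7.png',cv2.resize(a,(680,520)))
E
```

```text
t 19.3 tcp [537.6  44.9  47.6] yaw -0.95 tilt 5.43 F [-2.5 -1.2  0.5] w 43.6 q7 -0.38
shift units [-0.0021 -0.0005 -0.0058] turn units -0.0005
lean of tool z (world x,y) mrad [-87.6  35.7]
```

View pics/c7.png

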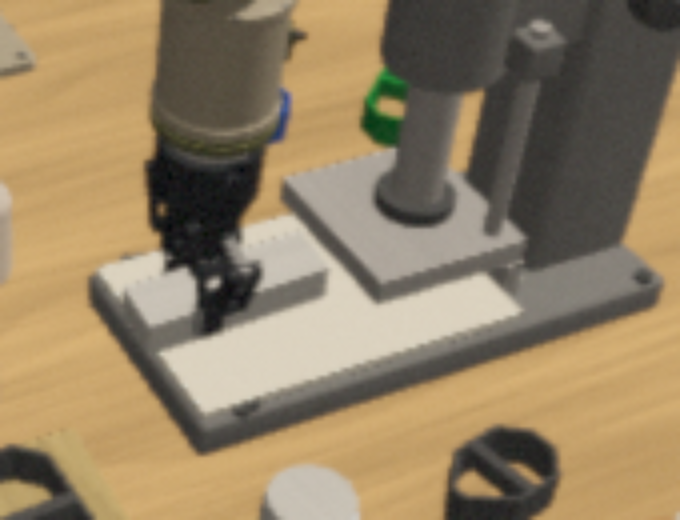

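The block is resting on the bed in the middle in front of the platen, crop (150,335) to (325,290). I release it.

```bash
python3 -m handwheel '0.58 0 0 0.002 0;0.65 0 0 0 0;0.75 0 0 0 0;0.8 0 0 0 0;0.8 0 0 -0.02 0;0.8 0 0 -0.05 0;0.8 0 0 -0.08 0;0.8 0 0 -0.08 0'>/dev/null; python3 d.py; python3 -m handwheel '0.8 0 0.03 -0.08 0;0.8 0 0.08 -0.03 0;0.5 0 0.08 0 0;0.4 0 0.08 0 0;0.4 0 0.08 0 0;0.4 0 0.08 0 0;0.4 0 0.05 0 0;0.4 0 0 0 0'>/dev/null;python3 d.py
python3 - <<'E'
from h import *
cap('scene','s8.png');cap('top','t8.png')
E
```

```text
t 20.15 tcp [545.   42.2 140. ] yaw -0.88 tilt 5.6 F [ 0.5 -0.7  0.1] w 68.0 q7 -0.33
lean of tool z (world x,y) mrad [-90.  38.]
t 20.95 tcp [ 549.4 -156.6  189.9] yaw -0.64 tilt 4.82 F [ 0.  -0.2  0.4] w 34.2 q7 0.04
lean of tool z (world x,y) mrad [-75.6  36.8]
```

View pics/s8.png

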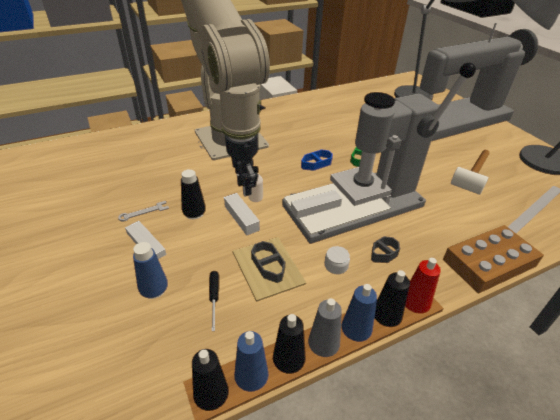

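View pics/t8.png

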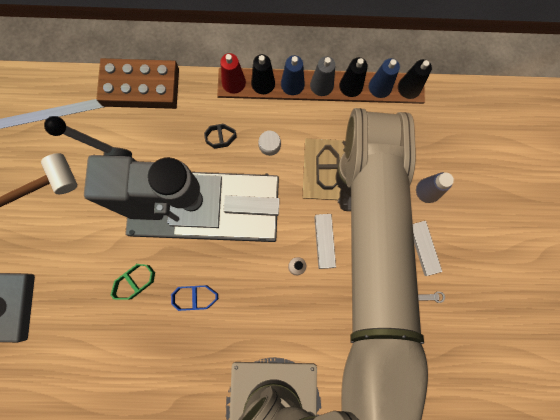

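The block lies on the bed at top (251,205), with its front end at (224,204) near the platen edge. I measure it with the platen in the same picture.

```bash
cat > mb.py <<'E'
from h import *
c=dict(np.load('last_top.npz'));W=world(c);Z=W[...,2]
def fit(m,h,n):
    cs,_=cv2.findContours(m.astype(np.uint8),cv2.RETR_EXTERNAL,cv2.CHAIN_APPROX_NONE)
    k=max(cs,key=cv2.contourArea)[:,0]
    r=cv2.minAreaRect(np.array([ray(c,u,v,h)[:2]*1000 for u,v in k],np.float32));b=cv2.boxPoints(r);E=[b[1]-b[0],b[2]-b[1]];e=max(E,key=np.linalg.norm)
    print(n,np.round(r[0],1),np.round(r[1],1),'deg',round(np.degrees(np.arctan2(e[1],e[0]))%180,2))
m=np.zeros(Z.shape,bool);m[165:245,160:290]=1
fit(m&(abs(Z-.072)<.006),.072,'block');print('block h',np.nanmedian(Z[m&(abs(Z-.072)<.006)]))
fit(m&(abs(Z-.096)<.006),.096,'platen')
print('bed');fit(m&(Z>.033)&(Z<.048)|m&(abs(Z-.072)<.006),.04,'bed+block')
E
python3 mb.py; python3 d.py
```

```text
block [537.9  74.1] [149.4  45.8] deg 88.38
block h 0.07113764433992945
platen [541.9 221.7] [130.5 140.2] deg 179.0
bed
bed+block [542.  145.2] [291.7 190.4] deg 88.93
t 21.05 tcp [ 549.9 -153.   190.1] yaw -0.42 tilt 4.84 F [-0.4  0.5 -0.2] w 34.1 q7 0.04
lean of tool z (world x,y) mrad [-75.3  37.9]
```

```bash
python3 d.py 537 -48 150 -1; python3 -m handwheel '0.25 -0.008 -0.06 0 0.003;0.25 -0.008 -0.06 0 0.003;0.25 -0.008 -0.06 0.02 0;0.25 -0.006 -0.06 0.04 0;0.25 0 -0.02 0.04 0;0.25 0 0 0 0'>/dev/null;python3 d.py 537 -48 100 -1
```

```text
t 21.05 tcp [ 549.9 -153.   190.1] yaw -0.42 tilt 4.84 F [-0.4  0.5 -0.2] w 34.1 q7 0.04
shift units [-0.0265 -0.2583  0.1123] turn units 0.0065
lean of tool z (world x,y) mrad [-75.3  37.9]
t 21.65 tcp [536.1 -32.7 156.9] yaw -0.26 tilt 4.72 F [0.2 0.2 0.5] w 21.2 q7 -0.16
shift units [0.0126 0.0439 0.1401] turn units 0.0082
lean of tool z (world x,y) mrad [-72.1  39.7]
```

```bash
python3 -m handwheel '0.25 0.006 0.04 0.03 0.008;0.25 0.006 0.015 0.06 0;0.25 0 0 0.06 0;0.25 0 0 0.05 0;0.25 0 0 0.02 0;0.25 0 0 0 0'>/dev/null;python3 d.py 537 -40 52 -1
```

```text
t 22.25 tcp [536.8 -56.7  67. ] yaw -1.2 tilt 4.44 F [-0.3 -0.  -0. ] w 21.2 q7 -0.19
shift units [ 0.0022 -0.0403  0.039 ] turn units -0.0022
lean of tool z (world x,y) mrad [-67.9  37.4]
```

```bash
python3 -m handwheel '0.25 0.002 0 0.025 -0.002;0.25 0 0 0.014 0;0.25 0 -0.04 0.002 0;0.25 0 -0.03 0.001 0;0.25 0 0 0 0'>/dev/null;python3 d.py 537.5 20 52 -1
```

```text
t 22.75 tcp [539.  -26.2  52.7] yaw -1.07 tilt 4.24 F [0.1 0.7 0.7] w 21.3 q7 -0.25
shift units [-0.0059 -0.1152  0.0062] turn units -0.0008
lean of tool z (world x,y) mrad [-63.9  37.1]
```

```bash
python3 -m handwheel '0.25 -0.003 -0.02 0.002 0;0.25 -0.001 -0.02 0.001 0;0.25 0 -0.02 0.001 0;0.25 0 -0.02 0.001 0;0.25 0 -0.02 0.001 0;0.25 0 0 0 0';python3 d.py 538 20 52 -1;python3 - <<'E'
from h import *
cap('scene','s9.png')
a=cv2.imread('pics/s9.png')[130:260,260:430]
cv2.imwrite('pics/c9.png',cv2.resize(a,(680,520)))
E
```

```text
clock: 23.35
tool_pos: [0.5387, 0.0154, 0.0527]
eef_rot: [-0.016, 0.999, -0.01, -0.031]
wrist_force: [0.3, 0.3, 0.0]
grip_width: 0.0215
t 23.35 tcp [538.7  15.4  52.7] yaw -1.12 tilt 4.05 F [0.3 0.3 0. ] w 21.5 q7 -0.33
shift units [-0.0018 -0.0115  0.0023] turn units -0.0013
lean of tool z (world x,y) mrad [-62.4  33.1]
```

View pics/c9.png

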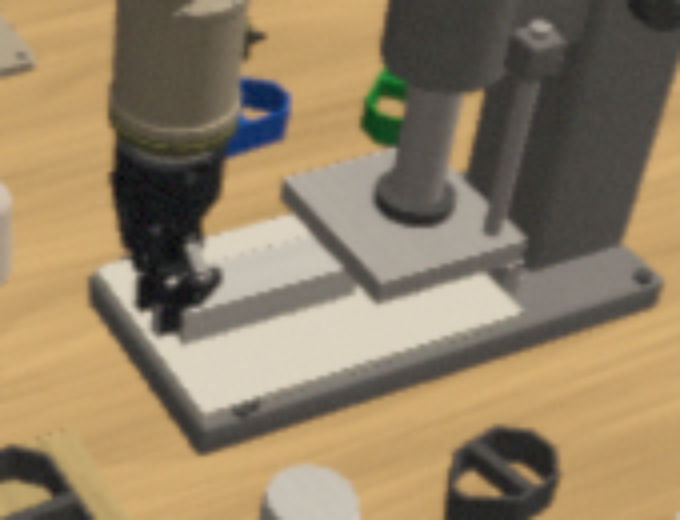

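The block's front end has gone under the platen at (355,285), with the fingers behind its rear end at (175,315). I keep pushing.

```bash
python3 -m handwheel '0.25 0 -0.02 0.001 0.002;0.25 0 -0.02 0.001 0;0.25 0 -0.02 0.001 0;0.25 0 -0.02 0.001 0;0.25 0 -0.02 0.001 0;0.25 0 -0.02 0.001 0;0.25 0 -0.02 0.001 0;0.25 0 0 0 0';python3 d.py 539 100 52 -1
```

```text
clock: 24.2
tool_pos: [0.5421, 0.0642, 0.0527]
eef_rot: [-0.011, 0.999, -0.017, -0.031]
wrist_force: [0.6, -0.1, 0.3]
grip_width: 0.0216
t 24.2 tcp [542.1  64.2  52.7] yaw -1.94 tilt 3.73 F [ 0.6 -0.1  0.3] w 21.6 q7 -0.45
shift units [-0.0106 -0.089   0.0044] turn units -0.0104
lean of tool z (world x,y) mrad [-60.9  22.7]
```

```bash
python3 -m handwheel '0.25 -0.004 -0.02 0.001 -0.006;0.25 -0.003 -0.02 0.001 -0.004;0.25 -0.003 -0.02 0.001 -0.002;0.25 -0.002 -0.02 0.001 -0.002;0.25 0 0 0 0';python3 d.py 539.5 123 52 -1;python3 - <<'E'
from h import *
cap('scene','s10.png');cap('top','t10.png')
a=cv2.imread('pics/s10.png')[130:260,260:430]
b=cv2.imread('pics/t10.png')[150:260,150:300]
cv2.imwrite('pics/c10.png',np.hstack([cv2.resize(a,(440,336)),cv2.resize(b,(340,336))]))
E
```

```text
clock: 24.7
tool_pos: [0.5397, 0.093, 0.0526]
eef_rot: [-0.009, 0.999, -0.008, -0.029]
wrist_force: [-0.2, 0.4, 0.1]
grip_width: 0.0215
t 24.7 tcp [539.7  93.   52.6] yaw -0.94 tilt 3.52 F [-0.2  0.4  0.1] w 21.5 q7 -0.49
shift units [-0.0016 -0.075   0.003 ] turn units 0.0007
lean of tool z (world x,y) mrad [-58.5  18.5]
```

View pics/c10.png

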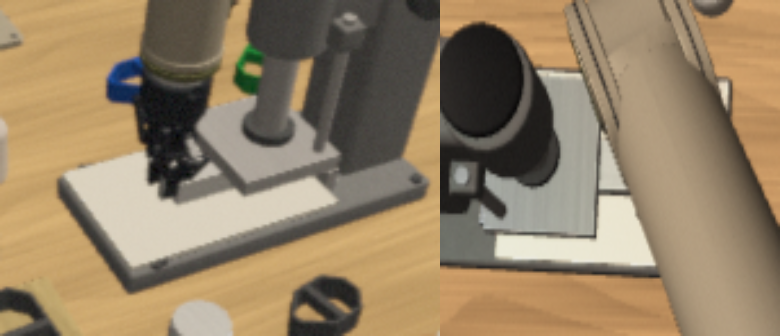

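```bash
python3 -m handwheel '0.25 -0.001 -0.02 0.001 0;0.25 -0.001 -0.02 0.001 -0.001;0.25 -0.001 -0.015 0 -0.001;0.25 0 0 0 0';python3 d.py 539.5 123 52 -1
```

```text
clock: 25.2
tool_pos: [0.5396, 0.1103, 0.0523]
eef_rot: [-0.006, 0.999, -0.01, -0.03]
wrist_force: [-0.2, -0.3, 0.1]
grip_width: 0.0211
t 25.2 tcp [539.6 110.3  52.3] yaw -1.09 tilt 3.46 F [-0.2 -0.3  0.1] w 21.1 q7 -0.53
shift units [-0.0009 -0.0316  0.0011] turn units -0.001
lean of tool z (world x,y) mrad [-58.8  13.5]
```

```bash
python3 -m handwheel '0.25 0 -0.015 0 -0.001;0.25 0 -0.015 0 0;0.25 0 0 0 0';python3 d.py 539.5 123 52 -1;  python3 -m handwheel '0.25 0 -0.012 0 0;0.25 0 0 0 0';python3 d.py 539.5 123 52 -1
```

```text
clock: 25.5
tool_pos: [0.54, 0.1208, 0.0521]
eef_rot: [-0.006, 0.999, -0.01, -0.03]
wrist_force: [0.6, 0.4, -0.3]
grip_width: 0.021
t 25.5 tcp [540.  120.8  52.1] yaw -1.13 tilt 3.48 F [ 0.6  0.4 -0.3] w 21.0 q7 -0.55
shift units [-0.0014 -0.0055  0.0005] turn units -0.0015
lean of tool z (world x,y) mrad [-59.5  11.7]
clock: 25.7
tool_pos: [0.5403, 0.1232, 0.052]
eef_rot: [-0.004, 0.999, -0.011, -0.03]
wrist_force: [0.3, 0.5, 0.3]
grip_width: 0.0216
t 25.7 tcp [540.3 123.2  52. ] yaw -1.24 tilt 3.48 F [0.3 0.5 0.3] w 21.6 q7 -0.56
shift units [-0.0019  0.0007  0.0002] turn units -0.0027
lean of tool z (world x,y) mrad [-60.1   8.4]
```

```bash
for i in 1; do :; done; python3 -m handwheel '0.25 0 -0.008 0 -0.002;0.25 0 -0.008 0 0'|grep -E 'pos|force';  python3 -m handwheel '0.25 0 -0.008 0 0;0.25 0 -0.008 0 0'|grep -E 'pos|force'; python3 d.py
```

```text
tool_pos: [0.5403, 0.1234, 0.0519]
wrist_force: [-4.0, -15.9, 9.4]
tool_pos: [0.5402, 0.1232, 0.052]
wrist_force: [-2.9, -13.9, 9.7]
t 26.1 tcp [540.2 123.2  52. ] yaw -1.59 tilt 3.8 F [ -2.9 -13.9   9.7] w 21.6 q7 -0.58
lean of tool z (world x,y) mrad [-65.6  -9.3]
```

The push stalls at 14–16 N where I expected the home position. I back off, lift clear and check in both views.

```bash
python3 -m handwheel '0.25 0 0.02 0 0;0.25 0 0.06 0 0;0.25 0 0.08 0 0;0.25 0 0.08 -0.05 0;0.25 0 0.08 -0.08 0;0.25 0 0.08 -0.08 0;0.25 0 0.08 -0.06 0;0.25 0 0.08 0 0'|grep -E 'pos|force'; python3 -m handwheel '0.25 0 0.08 0 0;0.25 0 0.08 0 0;0.25 0 0.04 0 0;0.25 0 0 0 0'>/dev/null; python3 d.py; python3 - <<'E'
from h import *
cap('scene','s11.png');cap('top','t11.png')
a=cv2.imread('pics/s11.png')[130:260,260:430]
b=cv2.imread('pics/t11.png')[150:260,150:300]
cv2.imwrite('pics/c11.png',np.hstack([cv2.resize(a,(440,336)),cv2.resize(b,(340,336))]))
E
python3 mb.py
```

```text
tool_pos: [0.5412, -0.0979, 0.1639]
wrist_force: [0.3, -1.4, 0.2]
t 27.3 tcp [ 540.3 -184.   164.4] yaw -1.0 tilt 3.54 F [-0.4  0.2  0.4] w 21.3 q7 0.06
lean of tool z (world x,y) mrad [-61.6   3.8]
block [537.3 146.1] [44.2 24.5] deg 1.54
block h 0.0711202177466704
platen [541.8 222.1] [129.7 140.3] deg 179.03
bed
bed+block [542.8 156. ] [300.1 190.4] deg 88.62
```

View pics/c11.png

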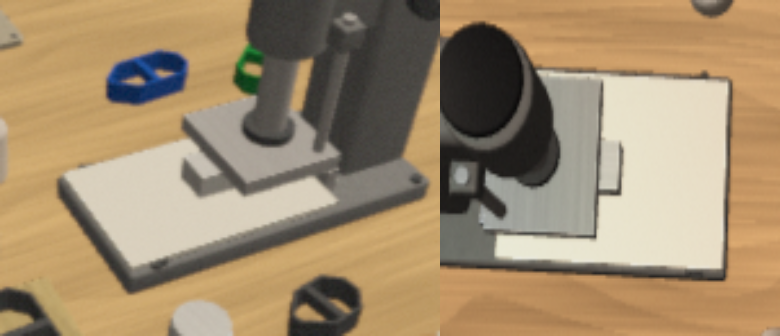

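View pics/t11.png

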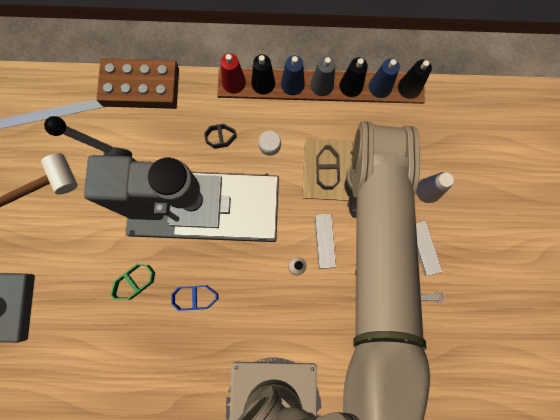

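```bash
python3 - <<'E'
import cv2,numpy as np
a=cv2.imread('pics/s11.png')[180:215,325:375];cv2.imwrite('pics/c12.png',cv2.resize(a,None,fx=14,fy=14,interpolation=cv2.INTER_CUBIC))
a=cv2.imread('pics/t11.png')[190:220,210:240];cv2.imwrite('pics/c13.png',cv2.resize(a,None,fx=16,fy=16,interpolation=cv2.INTER_CUBIC))
E
```

```text
(no output)
```

View pics/c12.png

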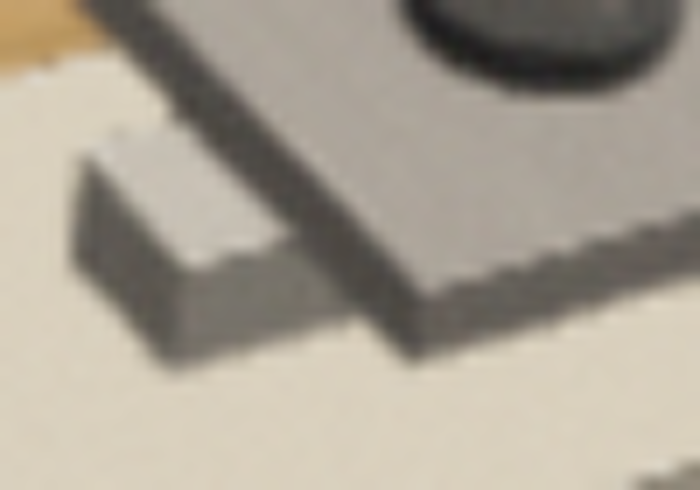

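View pics/c13.png

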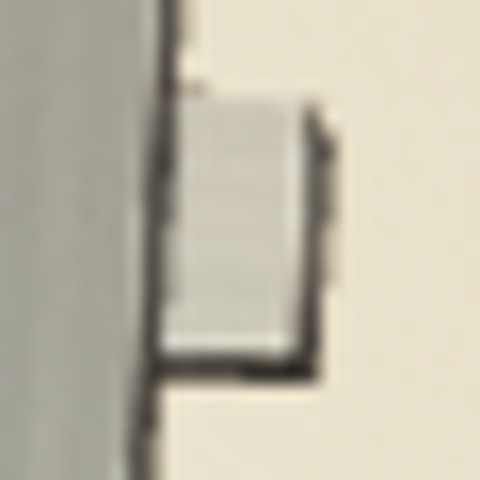

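```bash
python3 - <<'E'
from h import *
cs=dict(np.load('last_scene.npz'));ct=dict(np.load('last_top.npz'))
def S(x,y,h): return ray(cs,(x+.5)/14-.5+325,(y+.5)/14-.5+180,h)[:2]*1000
def T(x,y,h): return ray(ct,(x+.5)/16-.5+210,(y+.5)/16-.5+190,h)[:2]*1000
def pr(n,a,b):
    d=b-a;print(n,np.round(a,1),np.round(b,1),'len',round(np.linalg.norm(d),1),'deg',round(np.degrees(np.arctan2(d[1],d[0])),2))
pr('scene block rear top',S(88,158,.072),S(185,268,.072))
pr('scene block rear bottom',S(72,265,.04),S(172,372,.04))
pr('scene platen low',S(180,110,.074),S(412,360,.074))
pr('scene platen top',S(150,15,.096),S(422,297,.096))
pr('top rear',T(308,105,.072),T(295,352,.072))
pr('top platen',T(165,0,.096),T(133,480,.096))
for n in('scene','top'):
    pass
def fit():
    W=world(ct);Z=W[...,2];m=np.zeros(Z.shape,bool);m[190:220,219:232]=1;m&=abs(Z-.071)<.004
    print('block top visible pts',m.sum(),np.round(W[m].min(0)*1000),np.round(W[m].max(0)*1000))
fit()
E
```

```text
scene block rear top [519.3 136.6] [560.2 135.7] len 41.0 deg -1.27
scene block rear bottom [517.4 137.6] [557.8 138.4] len 40.4 deg 1.05
scene platen low [515.  162.6] [607.4 161.3] len 92.4 deg -0.77
scene platen top [506.6 157.1] [611.9 157. ] len 105.3 deg -0.08
top rear [559.5 135.3] [516.8 135.6] len 42.7 deg 179.51
top platen [572.  157.2] [490.8 158.7] len 81.2 deg 178.92
block top visible pts 135 [516. 135.  67.] [560. 158.  75.]
```

```bash
python3 - <<'E'
from h import *
c=dict(np.load('last_top.npz'));W=world(c);Z=W[...,2];px=c['pixels'].astype(int)
m=np.zeros(Z.shape,bool);m[138:200,308:345]=1;m&=(px.max(-1)<90)
cs,_=cv2.findContours(m.astype(np.uint8),0,1);k=max(cs,key=cv2.contourArea)[:,0]
print(cv2.minAreaRect(np.array([ray(c,u,v,.041)[:2]*1000 for u,v in k],np.float32)),np.nanmedian(Z[m]),np.nanpercentile(Z[m],[75,95]))
a=cv2.imread('pics/scene0.png').astype(int);b=cv2.imread('pics/s11.png').astype(int)
d=(abs(a-b).max(-1)>45);d=cv2.morphologyEx(d.astype(np.uint8),cv2.MORPH_OPEN,np.ones((3,3)))
n,l,s,_=cv2.connectedComponentsWithStats(d);print([x.tolist() for x in s[1:] if x[4]>15])
E
```

```text
((656.23583984375, -138.51275634765625), (125.90446472167969, 62.487831115722656), 0.6523505449295044) 0.03748987683055546 [0.04052948 0.04377938]
[[0, 0, 33, 36, 846], [44, 0, 7, 13, 66], [193, 0, 27, 26, 442], [33, 11, 15, 21, 244], [222, 12, 13, 20, 111], [218, 25, 12, 14, 101], [236, 32, 16, 18, 141], [198, 34, 40, 42, 626], [31, 53, 5, 6, 26], [36, 66, 5, 7, 29], [233, 66, 15, 11, 126], [6, 80, 70, 77, 2295], [204, 80, 18, 19, 121], [222, 95, 20, 9, 118], [246, 113, 8, 10, 55], [64, 132, 10, 11, 79], [215, 142, 33, 61, 1285], [300, 187, 49, 33, 801], [178, 222, 43, 41, 871], [251, 241, 34, 42, 749]]
```

View pics/s11.png

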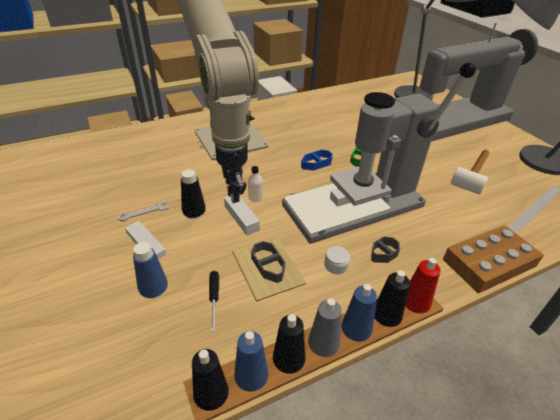

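The only changes on the bench are the arm, the die and the medium block. The die is on the board at (268,262), the block sits under the platen at (340,195), and the gripper is clear. I hand the job in.

```bash
python3 - <<'E'
from bench import manip
print(manip.hand_in())
E
```

```text
the job is handed in; nothing more can be done
None
```

I moved the die to the plywood board and pushed the medium (32 mm) block in under the platen until it stopped. I then backed the gripper clear and handed the job in at about 27 s. The hand-in reports no verdict.

**Die:** It lies flat, the same way up, with its centre about 5 mm from the board's.

**Block:** I pushed it with the gripper part open against its end until it stopped dead at about 15 N. I took that for the back stop, which is hidden under the platen and cannot be seen.
- **How far in:** Its front end stands out of the platen's edge by 21–26 mm depending on the view, against 23 mm nominal. The best single estimate is about 22 mm.
- **Centring:** It is about 2–3 mm off the centre line.
- **Squareness:** Most edge readings put it within about 1° of square. One coarse fit suggested 2.5° and one edge gave about 2°, both still inside the 4° limit.

**Other things on the bench:** A before-and-after picture comparison showed only the die, the block and the arm had changed, though the arm covers part of the view.

**Tool lean:** The tool picked up an unwanted lean of up to 5.6° during the moves. My attempt to undo it failed. The block still settled flat once released.

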